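Clear and level the low stock shelf

ROBOT

A 6-joint arm with a two-finger parallel gripper is mounted at the origin on the work surface. World frame = base frame: x ahead of the robot, y to its left, z up, the work surface at z = 0. Lengths are in m, angles in rad, forces in N, time in s.
With the tool pointing down it reaches from about 0.375 to 0.9 m from the base axis. Payload 3.1 kg.
Tool frame: the origin (TCP) lies at the very end of the fingers, on their centre line; the grasp point (between the pads) lies 19 mm behind it; z points along the fingers, y is the direction in which the jaws open and shut (so a half turn about z gives the same grasp; the last joint's range is limited). The gripper opens to 87 mm and grips with 3 to 60 N. Pads are 19 mm wide; open, the fingers measure 117 mm over their backs; the gripper's body (75 mm by 190 mm) begins 51 mm behind the grasp point.
Start: joints at [0.95, 0.527, 1.433, -0, 1.181, -0.178], TCP at [0.268, 0.565, 0.223] pointing down, gripper open.
Joint ranges: [-3.08, 3.08], [-0.75, 2.2], [0.22, 2.44], [-1.43, 4.57], [0, 2.65], [-2.85, 2.85]. Speed limits (rad/s): [2.79, 2.79, 3.14, 3.14, 3.14, 3.14].

INTERFACE

Orientations are given as a rotation vector (axis times angle).
In Python, from rig import readout, viewer, hand_in gives the robot as it stands.
- The arm moves only by the tool move_arm, never from a script. Its argument "commands" is one flat list of numbers, 7 for each row, row after row: the opening in per cent of the stroke, from 0 (shut) to 100 (fully open), then the shift along the world's x, y, z in mm, then the turn, a rotation vector about the world's x, y, z in rad. In form: [gripper, tx, ty, tz, rx, ry, rz, gripper, tx, ty, tz, rx, ry, rz, ...]. A call has exactly 8 rows; each row shifts and turns the commanded pose from where the row before left it; what a row does not reach is not made up. A row lasts 1/12 s, in which the tool goes at most 41.7 mm and 7.16 degrees, less where a joint would pass 70% of its speed; a pose out of reach is approached as far as the arm can. A call with a gripper value outside its range is refused whole. The fingers move at their own pace and stop on an object; "squeeze" is the grip in N (left out, the last holds). Time passes only in rows, so rows that do not move let the fingers close, or fill a call up. It gives the time, the measured TCP pose, the force and the opening at its end, in the units of the state.
- readout.observe(): the state, without advancing time (a new reading comes with each control period).
- viewer.camera(name): name is "scene" or "top"; returns the picture (384x512x3 uint8, blue, green, red); there is no depth.
- viewer.camera_params(name): a dict with "intrinsics" (3x3 intrinsics, pixels), "position" and "rotation" of the camera in the world. Camera axes: x right, y down, z forward; pixel columns grow to the right and rows downward; lengths in m; the calibration is good to about 2 mm. A picture is of the moment at which its call begins. camera_params takes no time and is no camera call.
- hand_in(): hands the job in, once; it reports no verdict.
The state is a dict: "clock": time; "q": joint angles; "dq": joint speeds; "effort": joint torques, N m; "position": TCP position; "tcp_rot": TCP orientation; "wrist_force": force on the tool from outside, world axes, zero at the start; "torque": the same for the moment, N m; "gripper_width": finger opening in m.
Only numpy, scipy, OpenCV 4.12 (cv2) and the standard library are available. Lean on these libraries where they do the work, as an engineer would, in place of code of your own. Each camera call takes 0.05 s, during which the arm holds its last target.

TASK

The foot end of the low shelf has sunk: first clear the shelf by stacking the case that stands on it squarely on top of the column of two like cases beside it, then lay the spirit level flat on the middle of the shelf, lengthwise, and let go of it. Then turn the black hand knob of the shelf's levelling foot until the bubble rests centred between its two lines. Finish holding: press down on the level with about a kilogram's push so that it sits firmly on the shelf with the bubble still centred, and keep pressing, without lifting off at the end; leave everything else on the bench where it is.

Things in the scene. Friction and masses are not known exactly. Their poses are not given: they have to be found in the camera images.
- case: The loose stock case standing on the shelf: a closed clear-sided box with a milky lid and black clips on its two short ends, 120 long (own x) x 60 wide (own y) x 55 mm tall, flat lid, about 0.3 kg, sides straight. Origin: centre of its underside; z up.
- column_top: The upper of the two like cases (each 120 x 60 x 55 mm, long side along own x) that stand squarely on each other on the bench as a column, off the post end of the shelf. Origin: centre of its underside, 55 mm above the bench; its lid, where the loose case belongs, is 55 mm above this origin.
- column_low: The lower case of the column, on the bench. Origin: centre of its underside.
- shelf: The low grey steel shelf with its posts: 200 mm wide, 340 long, flat top 100 mm above the bench, 30 mm thick. Two posts at one end, one screw foot in a bracket beyond the middle of the other; it tilts some milliradians about the line between the posts' feet. Origin: on the bench midway between those feet. Own y runs lengthwise from posts to screw foot, own x across.
- shelf_mid (a point): Centre of the shelf's flat top, about 100 mm above the bench. Axes as the shelf's: y lengthwise towards the screw foot, x across, z up from the top.
- knob_grip (a point): Grip point on the upright axis of the levelling foot: a round black knob, 54 mm across, sides 118 to 144 mm above the bench (nut on top to 149), on a spindle 40 mm off the shelf's end; it keeps its height. Clockwise from above raises that end: 2.2 mrad of tilt per rad (5 mm a turn). The thread stays where it is left, 0.06 N m. The end starts too low, by a quarter to three fifths of a turn.
- level: The spirit level: a straight aluminium bar 220 long (own x) x 24 wide (own y) x 50 mm tall, black end caps, 0.4 kg, lying base down on the bench. Origin: centre of its base; z up. Grip it across its width. A recess 76 mm long in the middle of its top holds the vial (48 mm high there); beyond it both ends are flat, 50 mm high, 71 mm long, good to press on.
- level_vial (a point): Middle of the vial on top of the level, 48 mm above the centre of its base.
- bubble (a joint): Place of the bubble along the vial (m): 0 is centred between the two lines, positive towards the level's own +x end, range -0.020 to 0.020. A pale spot 16 mm long; the black lines stand 23 mm apart. It runs to the higher end, 1.5 mm per mrad of slope (on the shelf about 3.3 mm per rad of the knob), and settles within about a second.
- tape_roll: Bystander to leave alone: roll of brown packing tape lying flat, 90 mm across, 48 mm tall. Origin: centre of its underside.
- marker: Bystander to leave alone: white felt marker with a black cap, 119 mm long, 14 mm thick. Origin: centre of its underside.
- knife: Bystander to leave alone: grey utility knife, 160 mm long, 18 mm thick. Origin: centre of its underside.
- carton: Bystander to leave alone: white carton 110 x 80 x 70 mm. Origin: centre of its underside.
- spray_bottle: Bystander to leave alone: white bottle, 60 mm across, 190 mm tall. Origin: centre of its underside.
- bolt_jar: Bystander to leave alone: glass jar with a steel lid, 60 mm across, 75 mm tall. Origin: centre of its underside.
- spanner: Bystander to leave alone: open-ended steel spanner, 150 mm long, lying flat. Origin: centre of its underside.

How it is judged:
On the way, in this order (a step that is already met when the one before it is completed fails the run):
1. the case stands squarely on the column, let go (horizontal distance between case and column_top below 0.008 m and angle between the x axis of case and the x axis of column_top, either way round below 0.12 rad and z of case in the frame of column_top between 0.05 and 0.06 m and angle between case's own z axis and vertical below 0.06 rad and contact force between case and column_top above 1 N and contact force between the fingers and case below 0.1 N and linear speed of case below 0.02 m/s), for 0.3 s.
2. the level lies flat on the middle of the shelf, lengthwise, let go (x of level in the frame of shelf_mid between -0.06 and 0.06 m and y of level in the frame of shelf_mid between -0.05 and 0.05 m and z of level in the frame of shelf_mid between -0.003 and 0.003 m and angle between the x axis of level and the y axis of shelf_mid, either way round below 0.12 rad and angle between the z axis of level and the z axis of shelf_mid, either way round below 0.02 rad and angle between level's own z axis and vertical below 0.1 rad and contact force between level and shelf above 1.5 N and contact force between the fingers and level below 0.1 N and linear speed of level below 0.02 m/s and velocity of joint bubble between -0.02 and 0.02 m/s), for 0.4 s.
3. the shelf is level and the bubble rests between its lines (x of level in the frame of shelf_mid between -0.06 and 0.06 m and y of level in the frame of shelf_mid between -0.05 and 0.05 m and z of level in the frame of shelf_mid between -0.003 and 0.003 m and angle between the x axis of level and the y axis of shelf_mid, either way round below 0.12 rad and angle between the z axis of level and the z axis of shelf_mid, either way round below 0.02 rad and angle between level's own z axis and vertical below 0.1 rad and contact force between level and shelf above 1.5 N and value of joint bubble between -0.003 and 0.003 m and angle between shelf_mid's own z axis and vertical below 0.003 rad and linear speed of level below 0.02 m/s and velocity of joint bubble between -0.02 and 0.02 m/s), for 0.3 s.
At the end, for the whole second after the job is handed in: Case released on the column within 8 mm and 7 degrees; level flat on the shelf within 60 mm across, 50 mm along and 7 degrees of its middle line; bubble within 3 mm of centre, shelf within 3 mrad; level pressed by the arm, 7 to 45 N from level to shelf (its own 4 N included) to the end (all of step 1 and all of step 3 and contact force between level and shelf between 7 and 45 N and contact force between any of the fingers, the arm and level above 2.5 N); the arm keeps its last pose, push and grip.
It fails at once if the column is knocked out of place (distance of any of column_low, column_top from where it was at the start of the episode above 0.02 m).
It fails at once if a bystander is disturbed (distance of any of tape_roll, marker, knife, carton, spray_bottle, bolt_jar, spanner from where it was at the start of the episode above 0.03 m).
It fails at once if the level is rammed against the shelf (contact force between level and shelf above 70 N).
It also fails if it takes over 72 s, if anything falls off the work surface, if the arm or the gripper's body presses on something with over 40 N, if the wrist force passes 120 N, or if a joint passes its speed limit or range.

## Working session

There is one attempt and no reset: what is moved stays moved. The work goes in short steps, Python scripts to look and compute and a tool call to move; the robot and the scene stay as the last step left them, time stands still between calls to the robot, and variables do not carry over. Pictures are saved under pics/ and viewed, and the job is handed in when it is done.

Besides the shell and the picture viewer there is one more tool, called by a JSON object that holds its "name" and its "arguments". move_arm: Moves the arm, as the interface text tells. Its arguments: {"type":"object","properties":{"commands":{"type":"array","items":{"type":"number"}},"squeeze":{"type":"number"}},"required":["commands"]}

```bash
mkdir -p pics; ls
cat > h.py <<'E'
import numpy as np, cv2
from rig import readout, viewer
def P(name):
    c=viewer.camera_params(name); K=np.array(c["intrinsics"],float);R=np.array(c["rotation"],float);t=np.array(c["position"],float)
    return K,R,t
def ray(name,u,v):
    K,R,t=P(name); d=R@np.linalg.inv(K)@np.array([u,v,1.]); return t,d
def atz(name,u,v,z):
    t,d=ray(name,u,v); return t+d*(z-t[2])/d[2]
def tri(u1,v1,u2,v2):
    t1,d1=ray("scene",u1,v1);t2,d2=ray("top",u2,v2)
    A=np.stack([d1,-d2],1); s=np.linalg.lstsq(A,t2-t1,rcond=None)[0]
    p,q=t1+s[0]*d1,t2+s[1]*d2
    return (p+q)/2,np.linalg.norm(p-q)
def proj(name,p):
    K,R,t=P(name); x=K@(R.T@(np.asarray(p)-t)); return x[:2]/x[2]
E
python3 - <<'E'
from h import *
for n in ("scene","top"):
    im=viewer.camera(n); cv2.imwrite(f"pics/{n}0.png",im)
    cv2.imwrite(f"pics/{n}0_v.png",cv2.resize(im,(800,600),interpolation=cv2.INTER_CUBIC))
    print(n,*P(n),sep="\n")
s=readout.observe();print({k:np.round(v,3) for k,v in s.items()})
E
```

```text
pics
scene
[[381.85640996   0.         260.64136289]
 [  0.         381.85640996 185.45735023]
 [  0.           0.           1.        ]]
[-1.98261755 -1.01394925  0.52502663]
[ 1.28345805 -0.46657266  0.71326769]
top
[[499.02420618   0.         257.53641958]
 [  0.         499.02420618 187.61961203]
 [  0.           0.           1.        ]]
[-2.16631309  2.20098162 -0.0409627 ]
[0.50722972 0.02515691 1.46873651]
{'clock': np.float64(0.1), 'q': array([ 0.95 ,  0.528,  1.434, -0.   ,  1.181, -0.178]), 'dq': array([ 0.   , -0.002, -0.003, -0.001,  0.   ,  0.001]), 'effort': array([ -0.   , -44.099, -17.715,   0.063,   0.053,  -0.   ]), 'position': array([0.267, 0.564, 0.222]), 'tcp_rot': array([-6.900e-01, -3.064e+00,  3.000e-03]), 'wrist_force': array([0.024, 0.287, 0.305]), 'torque': array([-0.018,  0.02 ,  0.042]), 'gripper_width': np.float64(0.087)}
```

View pics/scene0_v.png

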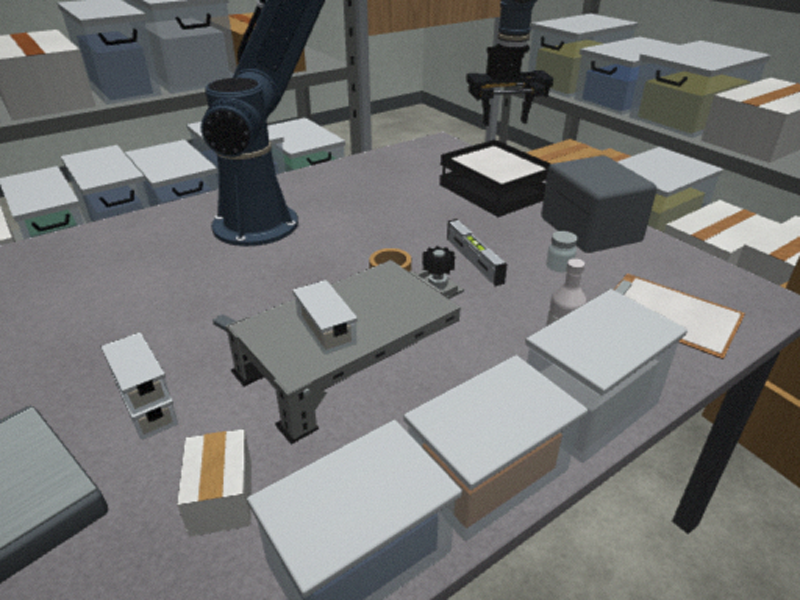

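View pics/top0_v.png

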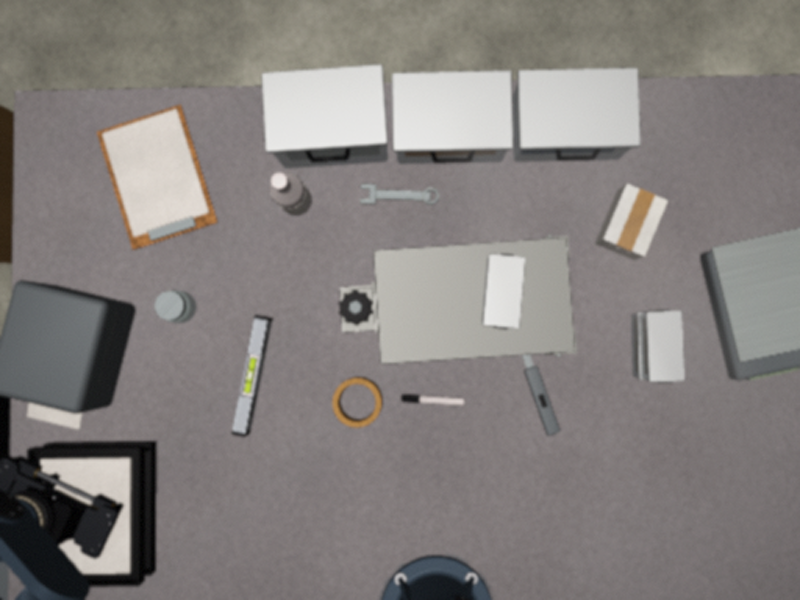

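```bash
sed -i 's/R=np.array(c\["rotation"\],float)/R=np.array(c["rotation"],float); R=R if R.shape==(3,3) else cv2.Rodrigues(R)[0]/' h.py
cat >> h.py <<'E'
def crop(name,src,u0,v0,w,h,k,out):
    im=src if not isinstance(src,str) else cv2.imread(src)
    c=cv2.resize(im[v0:v0+h,u0:u0+w],None,fx=k,fy=k,interpolation=cv2.INTER_CUBIC)
    for i in range(0,w,10):
        cv2.line(c,(i*k,0),(i*k,6 if (u0+i)%50 else 14),(0,0,255),1); cv2.putText(c,str(u0+i),(i*k,24),0,.35,(0,0,255),1)
    for j in range(0,h,10):
        cv2.line(c,(0,j*k),(6,j*k),(0,0,255),1); cv2.putText(c,str(v0+j),(8,j*k+4),0,.35,(0,0,255),1)
    cv2.imwrite("pics/"+out,c)
E
python3 - <<'E'
from h import *
t="pics/top0.png"; s="pics/scene0.png"
crop("t",t,210,140,170,120,4,"t_shelf.png")
crop("t",t,300,150,145,105,5,"t_right.png")
crop("t",t,140,190,110,95,6,"t_level.png")
crop("s",s,55,170,180,130,4,"s_shelf.png")
crop("s",s,260,130,80,70,8,"s_level.png")
E
```

```text
(no output)
```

View pics/t_right.png

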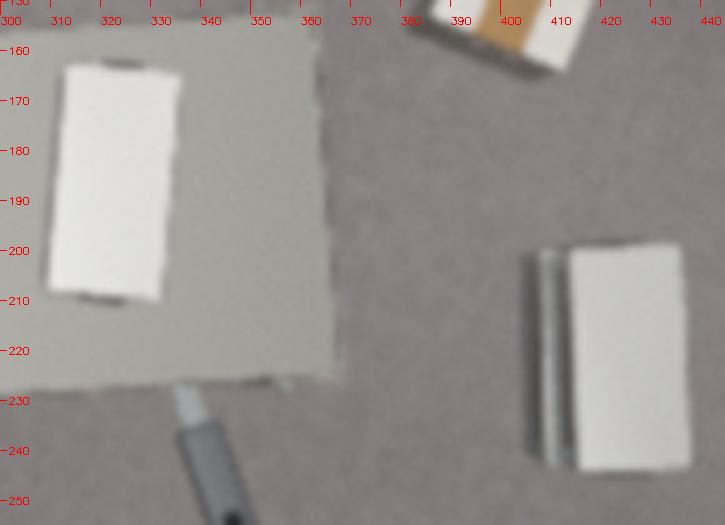

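View pics/t_level.png

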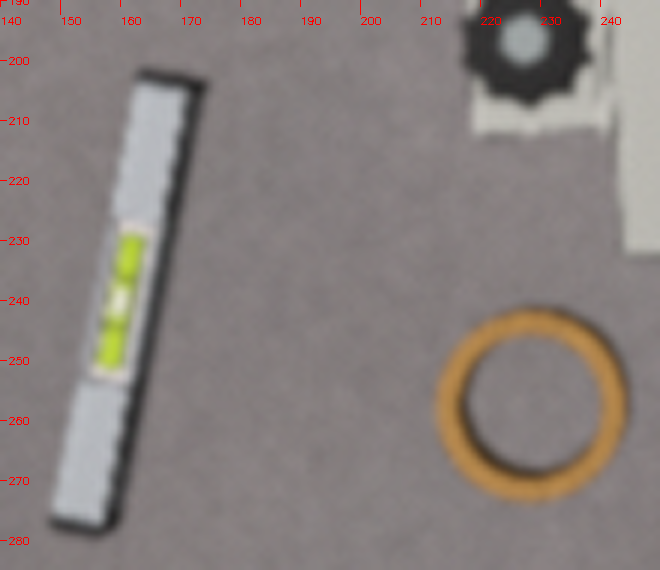

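View pics/t_shelf.png

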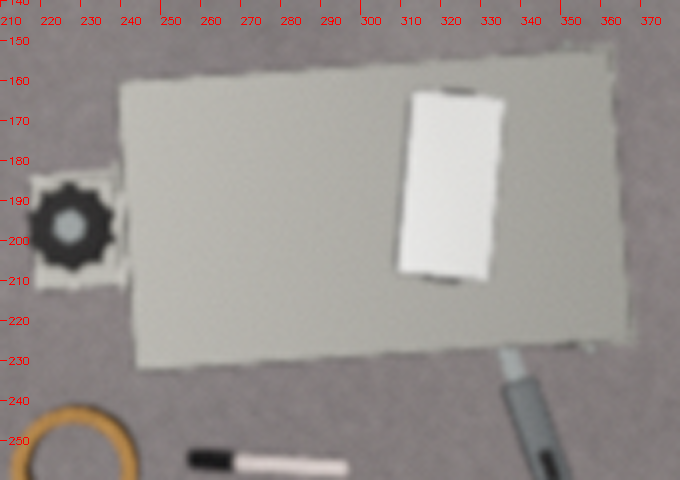

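View pics/s_shelf.png

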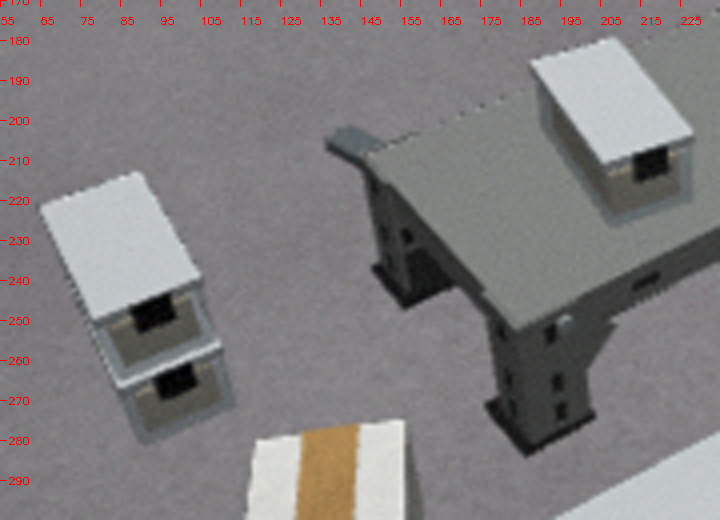

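View pics/s_level.png

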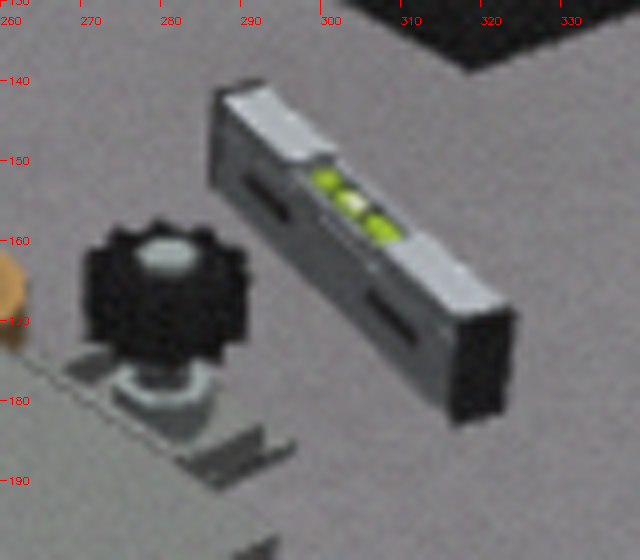

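Run:
```python
from h import *
o=.4
def T(l):
    ps=[]
    for s,t in l:
        p,e=tri(s[0]-o,s[1]-o,t[0]-o,t[1]-o); ps.append(p); print(np.round(p*1000,1),round(e*1000,1))
    return np.array(ps)
def box(l,n):
    print(n); p=T(l); c=p.mean(0); d=(p[3]+p[2]-p[0]-p[1])/2; w=(p[0]+p[3]-p[1]-p[2])/2
    print(" c",np.round(c*1000,1),"L",np.linalg.norm(d),"W",np.linalg.norm(w),"ang",np.degrees(np.arctan2(d[1],d[0])),"angW",np.degrees(np.arctan2(w[1],w[0]))+90)
    q=np.array([atz("top",t[0]-o,t[1]-o,c[2]) for s,t in l]); print(" top only c",np.round(q.mean(0)*1000,1))
box([((187.5,185.5),(332,210)),((209,179.5),(309.6,208)),((228.25,204.25),(313.2,162.8)),((206.5,211.5),(336.2,165.2))],"case")
box([((65,222),(438.2,243.2)),((90,213),(415.6,244.2)),((105.25,239),(414,200)),((79.25,250),(436,198.8))],"column")
print("vial, knob nut");T([((304.25,155.4),(160,240)),((280.6,161.25),(227.25,196.6))])
print("level ends (z=.05)")
for u,v in [(163,201.7),(172.3,203.3),(148.5,276.5),(157.5,278.5),(163,204.2),(171.7,205.3),(148.7,275.8),(157.5,277)]: print(np.round(atz("top",u-o,v-o,.05)*1000,1))
print("shelf (z=.1)")
q=[atz("top",u-o,v-o,.1)*1000 for u,v in [(240.25,161),(363,152.5),(368,225.75),(244.5,232)]];print(np.round(q,1))
a=(q[0]+q[3])/2;b=(q[1]+q[2])/2;print(np.round((a+b)/2,1),np.linalg.norm(a-b),np.degrees(np.arctan2(*(a-b)[[1,0]])))
for n,u,v in [("tape",228,257),("marker",266,256),("knife",346,255),("jar",110,196),("spanner",256,125)]: print(n,np.round(atz("top",u,v,.02)*1000))
```

```text
case
[ 520.7 -144.   153.9] 0.7
[527.1 -85.1 153. ] 1.6
[646.  -98.3 151. ] 0.7
[ 639.5 -156.9  151.6] 3.6
 c [ 583.3 -121.1  152.4] L 0.11957245563416391 W 0.059086424382241175 ang -6.266043705442381 angW -6.247095834589814
 top only c [ 583.  -121.6  152.4]
column
[ 427.5 -432.3  109.6] 1.5
[ 425.5 -372.4  108.3] 0.9
[ 544.8 -371.7  109.2] 1.0
[ 547.2 -430.4  109.6] 2.0
 c [ 486.2 -401.7  109.2] L 0.11950035165215309 W 0.059313004725890156 ang 0.6129221880658555 angW 2.1189664672244533
 top only c [ 486.  -402.4  109.2]
vial, knob nut
[443.5 332.4  45.6] 1.0
[560.1 130.7 149.7] 0.6
level ends (z=.05)
[552.7 322.8  50. ]
[547.7 296.2  50. ]
[341.6 365.   50. ]
[335.6 339.4  50. ]
[545.6 322.8  50. ]
[542.1 297.9  50. ]
[343.5 364.4  50. ]
[339.8 339.4  50. ]
shelf (z=.1)
[[ 660.    97.9  100. ]
 [ 677.6 -239.9  100. ]
 [ 476.7 -248.   100. ]
 [ 464.7   88.9  100. ]]
[569.7 -75.3 100. ] 337.68657565437246 92.50997923302246
tape [390. 140.  20.]
marker [391.  30.  20.]
knife [ 391. -200.   20.]
jar [572. 483.  20.]
spanner [773.  53.  20.]
```

{"name": "move_arm", "arguments": {"commands": [100, 15.8, -34.25, 0, 0, 0, 0.0167, 100, 15.8, -34.25, 0, 0, 0, 0.0167, 100, 15.8, -34.25, 0, 0, 0, 0.0167, 100, 15.8, -34.25, 0, 0, 0, 0.0167, 100, 15.8, -34.25, 0, 0, 0, 0.0167, 100, 15.8, -34.25, 0, 0, 0, 0.0167, 100, 15.8, -34.25, 0, 0, 0, 0.0167, 100, 15.8, -34.25, 0, 0, 0, 0.0167]}}

```text
clock: 0.77
position: [0.3942, 0.2889, 0.2223]
tcp_rot: [-0.482, -3.104, 0.0]
wrist_force: [1.2, 0.5, 0.2]
gripper_width: 0.0872
```

{"name": "move_arm", "arguments": {"commands": [100, 15.8, -34.25, 0, 0, 0, 0.0167, 100, 15.8, -34.25, 0, 0, 0, 0.0167, 100, 15.8, -34.25, 0, 0, 0, 0.0167, 100, 15.8, -34.25, 0, 0, 0, 0.0167, 100, 15.8, -34.25, 0, 0, 0, 0.0167, 100, 15.8, -34.25, 0, 0, 0, 0.0167, 100, 15.8, -34.25, 0, 0, 0, 0.0167, 100, 15.8, -34.25, 0, 0, 0, 0.0167]}}

```text
clock: 1.43
position: [0.5207, 0.0149, 0.2223]
tcp_rot: [-0.275, -3.129, -0.0]
wrist_force: [0.3, 0.2, -0.4]
gripper_width: 0.0866
```

{"name": "move_arm", "arguments": {"commands": [100, 15.8, -34.25, 0, 0, 0, 0.0167, 100, 15.8, -34.25, 0, 0, 0, 0.0167, 100, 15.8, -34.25, 0, 0, 0, 0.0167, 100, 15.8, -34.25, 0, 0, 0, 0.0167, 100, 0, 0, -15, 0, 0, 0, 100, 0, 0, -15, 0, 0, 0, 100, 0, 0, 0, 0, 0, 0, 100, 0, 0, 0, 0, 0, 0]}}

```text
clock: 2.1
position: [0.5827, -0.12, 0.1914]
tcp_rot: [-0.171, -3.134, -0.002]
wrist_force: [0.6, 0.3, 0.4]
gripper_width: 0.0869
```

{"name": "move_arm", "arguments": {"commands": [100, 0.3, -1, -20, 0, 0, 0, 100, 0, 0, -20, 0, 0, 0, 100, 0, 0, -20, 0, 0, 0, 100, 0, 0, -15, 0, 0, 0, 100, 0, 0, -4, 0, 0, 0, 100, 0, 0, 0, 0, 0, 0, 0, 0, 0, 0, 0, 0, 0, 0, 0, 0, 0, 0, 0, 0], "squeeze": 20}}

```text
clock: 2.77
position: [0.5851, -0.1215, 0.1151]
tcp_rot: [0.17, 3.134, -0.002]
wrist_force: [-0.5, 0.0, 0.7]
gripper_width: 0.0802
```

{"name": "move_arm", "arguments": {"commands": [0, 0, 0, 0, 0, 0, 0, 0, 0, 0, 0, 0, 0, 0, 0, 0, 0, 0, 0, 0, 0, 0, 0, 0, 0, 0, 0, 0, 0, 0, 0, 0, 0, 0, 0, 0, 0, 0, 0, 0, 0, 0, 0, 0, 0, 0, 0, 0, 0, 0, 0, 0, 0, 0, 0, 0]}}

```text
clock: 3.43
position: [0.5844, -0.1213, 0.1143]
tcp_rot: [0.171, 3.136, -0.0]
wrist_force: [-1.0, 1.1, 5.3]
gripper_width: 0.0598
```

{"name": "move_arm", "arguments": {"commands": [0, 0, 0, 10, 0, 0, 0, 0, 0, 0, 20, 0, 0, 0, 0, 0, 0, 20, 0, 0, 0, 0, 0, 0, 10, 0, 0, 0, 0, 0, 0, 0, 0, 0, 0, 0, -4.7, -14.05, 0, 0, 0, 0.00655, 0, -9.7, -28.1, 0, 0, 0, 0.0131, 0, -9.7, -28.1, 0, 0, 0, 0.0131]}}

```text
clock: 4.1
position: [0.559, -0.1909, 0.1724]
tcp_rot: [-0.114, -3.138, -0.002]
wrist_force: [0.2, -0.6, -1.7]
gripper_width: 0.0602
```

{"name": "move_arm", "arguments": {"commands": [0, -9.7, -28.1, 0, 0, 0, 0.0131, 0, -9.7, -28.1, 0, 0, 0, 0.0131, 0, -9.7, -28.1, 0, 0, 0, 0.0131, 0, -9.7, -28.1, 0, 0, 0, 0.0131, 0, -9.7, -28.1, 0, 0, 0, 0.0131, 0, -9.7, -28.1, 0, 0, 0, 0.0131, 0, -9.7, -28.1, 0, 0, 0, 0.0131, 0, -4.7, -14.05, 0, 0, 0, 0.00655]}}

```text
clock: 4.77
position: [0.4854, -0.4056, 0.172]
tcp_rot: [0.032, -3.14, 0.001]
wrist_force: [0.0, -0.0, -2.7]
gripper_width: 0.0601
```

{"name": "move_arm", "arguments": {"commands": [0, 0, 0, 0, 0, 0, 0, 0, 0, 0, 0, 0, 0, 0, 0, 0, 0, 0, 0, 0, 0, 0, 0, 0, 0, 0, 0, 0, 0, 0, 0, 0, 0, 0, 0, 0, 0, 0, 0, 0, 0, 0, 0, 0, 0, 0, 0, 0, 0, 0, 0, 0, 0, 0, 0, 0]}}

```text
clock: 5.43
position: [0.4876, -0.4018, 0.1737]
tcp_rot: [-0.036, 3.141, -0.0]
wrist_force: [-0.3, 0.2, -1.7]
gripper_width: 0.0598
```

Run:
```python
from h import *
t=viewer.camera("top"); s=viewer.camera("scene")
crop("t",t,360,170,120,95,6,"t1.png"); crop("s",s,30,130,120,150,4,"s1.png")
o=readout.observe();print(o['position'],o['tcp_rot'],o['wrist_force'],o['gripper_width'])
```

```text
[ 0.487553   -0.40204897  0.17368703] [-3.55605874e-02  3.14125073e+00 -2.41068469e-04] [ 0.08670946 -0.26894896 -1.74480854] 0.05987514550335109
```

View pics/t1.png

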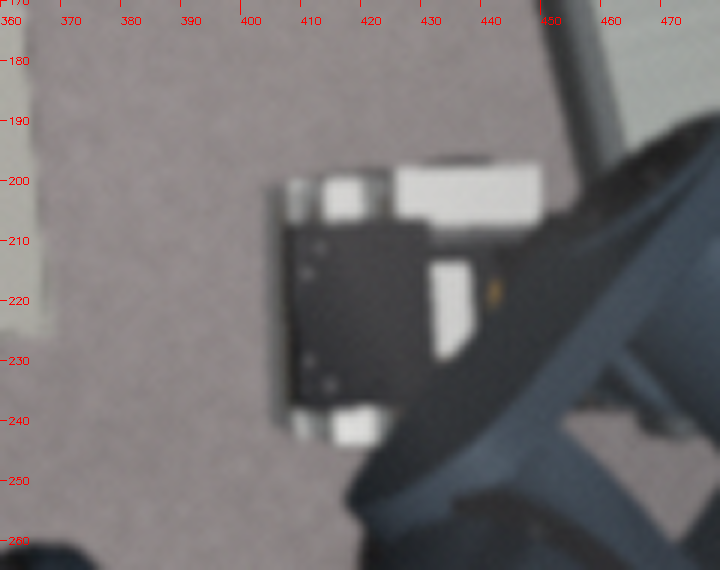

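View pics/s1.png

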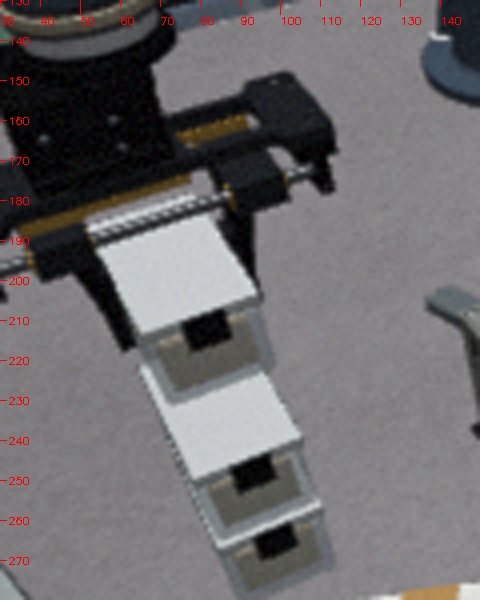

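Run:
```python
from h import *
o=.4
for s,t in [((65,213),(450.2,197.2)),((95.5,204),(426,197.5))]:
    p,e=tri(s[0]-o,s[1]-o,t[0]-o,t[1]-o); print(np.round(p*1000,1),e)
```

```text
[ 547.3 -430.9  215.4] 0.0005715088070597875
[ 547.9 -370.9  212.4] 0.0024228155954582383
```

{"name": "move_arm", "arguments": {"commands": [0, -1, 0, -15, 0, 0, 0, 0, 0, 0, -15, 0, 0, 0, 0, 0, 0, -10, 0, 0, 0, 0, 0, 0, -5, 0, 0, 0, 0, 0, 0, -1, 0, 0, 0, 0, 0, 0, -1, 0, 0, 0, 0, 0, 0, 0, 0, 0, 0, 0, 0, 0, 0, 0, 0, 0]}}

```text
clock: 6.2
position: [0.4867, -0.4027, 0.1273]
tcp_rot: [-0.035, 3.14, -0.002]
wrist_force: [0.3, 0.5, -1.8]
gripper_width: 0.0601
```

{"name": "move_arm", "arguments": {"commands": [0, 0, 0, -1, 0, 0, 0, 0, 0, 0, 0, 0, 0, 0, 0, 0, 0, -0.5, 0, 0, 0, 0, 0, 0, 0, 0, 0, 0, 0, 0, 0, -0.5, 0, 0, 0, 0, 0, 0, 0, 0, 0, 0, 0, 0, 0, -0.5, 0, 0, 0, 0, 0, 0, 0, 0, 0, 0]}}

```text
clock: 6.87
position: [0.4864, -0.4024, 0.1248]
tcp_rot: [-0.035, 3.141, -0.0]
wrist_force: [-0.0, -0.1, 3.9]
gripper_width: 0.0598
```

{"name": "move_arm", "arguments": {"commands": [100, 0, 0, 0, 0, 0, 0, 100, 0, 0, 0, 0, 0, 0, 100, 0, 0, 0, 0, 0, 0, 100, 0, 0, 0, 0, 0, 0, 100, 0, 0, 0, 0, 0, 0, 100, 0, 0, 0, 0, 0, 0, 100, 0, 0, 15, 0, 0, 0, 100, 0, 0, 25, 0, 0, 0]}}

```text
clock: 7.53
position: [0.4848, -0.4005, 0.1614]
tcp_rot: [0.035, -3.137, -0.009]
wrist_force: [-0.5, 0.1, 0.6]
gripper_width: 0.0866
```

{"name": "move_arm", "arguments": {"commands": [100, 0, 0, 30, 0, 0, 0, 100, 0, 0, 30, 0, 0, 0, 100, 0, 15, 10, 0, 0, 0, 100, -1.8, 30, 0, 0, 0, -0.01, 100, -1.8, 37, 0, 0, 0, -0.01, 100, -1.8, 37, 0, 0, 0, -0.01, 100, -1.8, 37, 0, 0, 0, -0.01, 100, -1.8, 37, 0, 0, 0, -0.01]}}

```text
clock: 8.2
position: [0.4762, -0.2065, 0.2334]
tcp_rot: [-0.045, -3.14, -0.002]
wrist_force: [1.1, 1.0, -0.4]
gripper_width: 0.0871
```

Run:
```python
from h import *
t=viewer.camera("top"); s=viewer.camera("scene")
crop("t",t,380,170,100,95,6,"t2.png"); crop("s",s,30,140,120,150,4,"s2.png")
o=readout.observe();print(o['position'],o['tcp_rot'],o['wrist_force'],o['gripper_width'])
```

```text
[ 0.47468205 -0.20220414  0.23310819] [-0.03626634 -3.13681333 -0.00845691] [0.24867863 0.022822   0.22142392] 0.0870056123177936
```

View pics/t2.png

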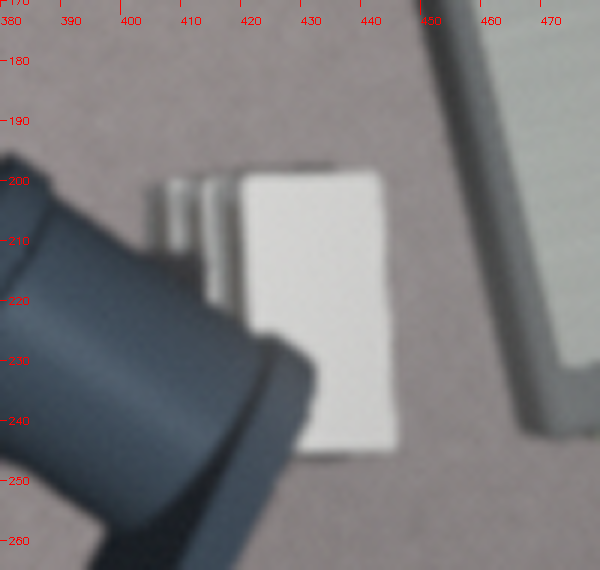

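View pics/s2.png

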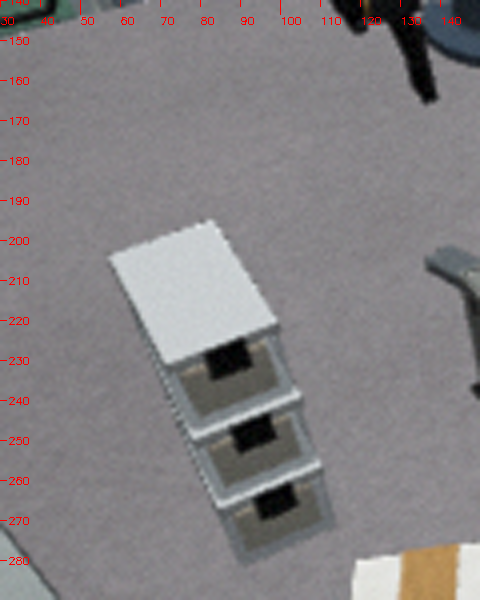

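{"name": "move_arm", "arguments": {"commands": [100, -2.2, 38.2, 0, 0, 0, -0.0125, 100, -2.2, 38.2, 0, 0, 0, -0.0125, 100, -2.2, 38.2, 0, 0, 0, -0.0125, 100, -2.2, 38.2, 0, 0, 0, -0.0125, 100, -2.2, 38.2, 0, 0, 0, -0.0125, 100, -2.2, 38.2, 0, 0, 0, -0.0125, 100, -2.2, 38.2, 0, 0, 0, -0.0125, 100, -2.2, 38.2, 0, 0, 0, -0.0125]}}

```text
clock: 8.97
position: [0.459, 0.098, 0.2337]
tcp_rot: [-0.202, -3.135, 0.0]
wrist_force: [1.0, 0.2, 0.6]
gripper_width: 0.0869
```

{"name": "move_arm", "arguments": {"commands": [100, -2.2, 38.2, 0, 0, 0, -0.0125, 100, -2.2, 38.2, 0, 0, 0, -0.0125, 100, -2.2, 38.2, 0, 0, 0, -0.0125, 100, -2.2, 38.2, 0, 0, 0, -0.0125, 100, -2.2, 38.2, 0, 0, 0, -0.0125, 100, -2.2, 38.2, 0, 0, 0, -0.0125, 100, 0, 0, -30, 0, 0, 0, 100, 0, 0, -30, 0, 0, 0]}}

```text
clock: 9.63
position: [0.4475, 0.3287, 0.1746]
tcp_rot: [0.311, 3.121, 0.005]
wrist_force: [0.7, -0.6, -1.1]
gripper_width: 0.0868
```

{"name": "move_arm", "arguments": {"commands": [100, 0, 0, -30, 0, 0, 0, 100, 0, 0, -30, 0, 0, 0, 100, 0, 0, -10, 0, 0, 0, 100, 0, 0, 0, 0, 0, 0, 100, 0, 0, 0, 0, 0, 0, 100, 0, 0, 0, 0, 0, 0, 100, 0, 0, 0, 0, 0, 0, 100, 0, 0, 0, 0, 0, 0]}}

```text
clock: 10.3
position: [0.4477, 0.326, 0.1057]
tcp_rot: [0.318, 3.122, 0.003]
wrist_force: [0.3, 0.4, 0.0]
gripper_width: 0.087
```

{"name": "move_arm", "arguments": {"commands": [100, -4, 6.4, -10, 0, 0, 0, 100, 0, 0, -20, 0, 0, 0, 100, 0, 0, -20, 0, 0, 0, 100, 0, 0, -20, 0, 0, 0, 100, 0, 0, -15, 0, 0, 0, 100, 0, 0, -6, 0, 0, 0, 100, 0, 0, 0, 0, 0, 0, 0, 0, 0, 0, 0, 0, 0], "squeeze": 25}}

```text
clock: 10.97
position: [0.4425, 0.3322, 0.0131]
tcp_rot: [-0.318, -3.125, -0.0]
wrist_force: [-0.1, -0.2, 0.1]
gripper_width: 0.0847
```

{"name": "move_arm", "arguments": {"commands": [0, 0, 0, 0, 0, 0, 0, 0, 0, 0, 0, 0, 0, 0, 0, 0, 0, 0, 0, 0, 0, 0, 0, 0, 0, 0, 0, 0, 0, 0, 0, 0, 0, 0, 0, 0, 0, 0, 0, 0, 0, 0, 0, 0, 0, 0, 0, 0, 0, 0, 0, 0, 0, 0, 0, 0]}}

```text
clock: 11.63
position: [0.4426, 0.3319, 0.0131]
tcp_rot: [0.318, 3.125, 0.0]
wrist_force: [-0.4, 0.3, -0.4]
gripper_width: 0.035
```

{"name": "move_arm", "arguments": {"commands": [0, 0, 0, 0, 0, 0, 0, 0, 0, 0, 0, 0, 0, 0, 0, 0, 0, 0, 0, 0, 0, 0, 0, 0, 0, 0, 0, 0, 0, 0, 0, 0, 0, 0, 0, 0, 0, 0, 10, 0, 0, 0, 0, 0, 0, 20, 0, 0, 0, 0, 0, 0, 30, 0, 0, 0]}}

```text
clock: 12.3
position: [0.4398, 0.3304, 0.0714]
tcp_rot: [-0.317, -3.118, 0.007]
wrist_force: [0.1, -0.1, -3.0]
gripper_width: 0.0237
```

{"name": "move_arm", "arguments": {"commands": [0, 0, 0, 35, 0, 0, 0, 0, 0, 0, 35, 0, 0, 0, 0, 0, 0, 35, 0, 0, 0, 0, 0, 0, 20, 0, 0, 0, 0, 9.9, -32.15, 0, 0, 0, -0.102, 0, 9.9, -32.15, 0, 0, 0, -0.102, 0, 9.9, -32.15, 0, 0, 0, -0.102, 0, 9.9, -32.15, 0, 0, 0, -0.102]}}

```text
clock: 12.97
position: [0.4809, 0.2018, 0.1982]
tcp_rot: [-0.95, -2.993, 0.002]
wrist_force: [0.1, -0.7, -4.7]
gripper_width: 0.0238
```

{"name": "move_arm", "arguments": {"commands": [0, 9.9, -32.15, 0, 0, 0, -0.102, 0, 9.9, -32.15, 0, 0, 0, -0.102, 0, 9.9, -32.15, 0, 0, 0, -0.102, 0, 9.9, -32.15, 0, 0, 0, -0.102, 0, 9.9, -32.15, 0, 0, 0, -0.102, 0, 9.9, -32.15, 0, 0, 0, -0.102, 0, 9.9, -32.15, 0, 0, 0, -0.102, 0, 9.9, -32.15, 0, 0, 0, -0.102]}}

```text
clock: 13.63
position: [0.56, -0.0553, 0.1978]
tcp_rot: [-2.06, -2.368, 0.002]
wrist_force: [0.7, 0.1, -3.5]
gripper_width: 0.0239
```

{"name": "move_arm", "arguments": {"commands": [0, 9.9, -32.15, 0, 0, 0, -0.101, 0, 0, 0, -15, 0, 0, 0, 0, 0, 0, -15, 0, 0, 0, 0, 0, 0, 0, 0, 0, 0, 0, 0, 0, 0, 0, 0, 0, 0, 0, 0, 0, 0, 0, 0, 0, 0, 0, 0, 0, 0, 0, 0, 0, 0, 0, 0, 0, 0]}}

```text
clock: 14.3
position: [0.5717, -0.0857, 0.1691]
tcp_rot: [2.171, 2.269, 0.001]
wrist_force: [-0.2, -0.2, -3.6]
gripper_width: 0.0237
```

Run:
```python
from h import *
t=viewer.camera("top"); s=viewer.camera("scene")
crop("t",t,210,130,180,120,4,"t3.png"); crop("s",s,130,100,180,140,4,"s3.png")
o=readout.observe();print(o['position'],o['tcp_rot'],o['wrist_force'],o['gripper_width'])
```

```text
[ 0.57161066 -0.08574342  0.16883134] [2.17149011e+00 2.26857015e+00 7.67991203e-04] [-0.25466476  0.24378225 -3.73419089] 0.023590880531025312
```

View pics/t3.png

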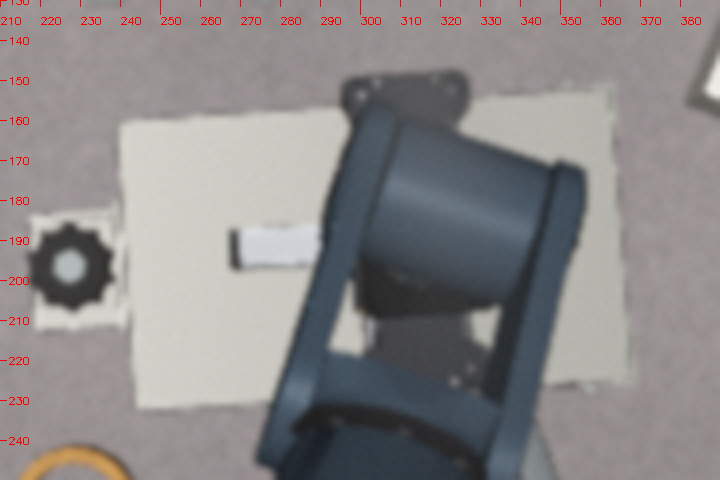

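View pics/s3.png

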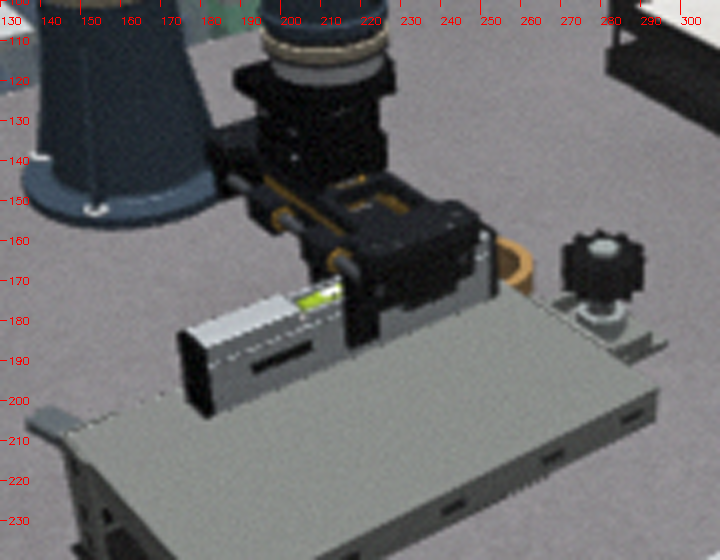

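{"name": "move_arm", "arguments": {"commands": [0, 0, 0, -15, 0, 0, 0, 0, 0, 0, -15, 0, 0, 0, 0, 0, 0, -12, 0, 0, 0, 0, 0, 0, -6, 0, 0, 0, 0, 0, 0, -4, 0, 0, 0, 0, 0, 0, -1.5, 0, 0, 0, 0, 0, 0, 0, 0, 0, 0, 0, 0, 0, 0, 0, 0, 0]}}

```text
clock: 15.07
position: [0.5718, -0.0862, 0.1152]
tcp_rot: [2.172, 2.268, 0.001]
wrist_force: [0.3, 0.1, -3.6]
gripper_width: 0.024
```

{"name": "move_arm", "arguments": {"commands": [0, 0, 0, -1, 0, 0, 0, 0, 0, 0, 0, 0, 0, 0, 0, 0, 0, -0.7, 0, 0, 0, 0, 0, 0, 0, 0, 0, 0, 0, 0, 0, -0.5, 0, 0, 0, 0, 0, 0, 0, 0, 0, 0, 0, 0, 0, 0, 0, 0, 0, 0, 0, 0, 0, 0, 0, 0]}}

```text
clock: 15.73
position: [0.5714, -0.086, 0.1126]
tcp_rot: [2.173, 2.269, 0.0]
wrist_force: [-0.3, 0.6, -1.4]
gripper_width: 0.024
```

{"name": "move_arm", "arguments": {"commands": [0, 0, 0, -0.7, 0, 0, 0, 0, 0, 0, 0, 0, 0, 0, 60, 0, 0, 0, 0, 0, 0, 60, 0, 0, 0, 0, 0, 0, 60, 0, 0, 0, 0, 0, 0, 60, 0, 0, 0, 0, 0, 0, 60, 0, 0, 0, 0, 0, 0, 60, 0, 0, 0, 0, 0, 0]}}

```text
clock: 16.4
position: [0.5713, -0.0861, 0.1116]
tcp_rot: [2.173, 2.269, 0.0]
wrist_force: [0.3, 0.5, 0.1]
gripper_width: 0.0503
```

{"name": "move_arm", "arguments": {"commands": [100, 0, 0, 0, 0, 0, 0, 100, 0, 0, 0, 0, 0, 0, 100, 0, 0, 5, 0, 0, 0, 100, 0, 0, 20, 0, 0, 0, 100, 0, 0, 30, 0, 0, 0, 100, 0, 0, 30, 0, 0, 0, 100, 0, 0, 15, 0, 0, 0, 100, 0, 0, 0, 0, 0, 0]}}

```text
clock: 17.07
position: [0.5739, -0.0869, 0.2162]
tcp_rot: [2.167, 2.263, 0.006]
wrist_force: [-0.6, -0.3, 0.4]
gripper_width: 0.0863
```

{"name": "move_arm", "arguments": {"commands": [100, -1.5, 27, 0, 0, 0, 0.12, 100, -1.5, 27, 0, 0, 0, 0.12, 100, -1.5, 27, 0, 0, 0, 0.12, 100, -1.5, 27, 0, 0, 0, 0.12, 100, -1.5, 27, 0, 0, 0, 0.12, 100, -1.5, 27, 0, 0, 0, 0.12, 100, -1.5, 27, 0, 0, 0, 0.12, 100, -1.5, 27, 0, 0, 0, 0.12]}}

```text
clock: 17.73
position: [0.5582, 0.1312, 0.2105]
tcp_rot: [-0.871, -3.016, 0.001]
wrist_force: [0.1, 0.3, -0.8]
gripper_width: 0.0872
```

{"name": "move_arm", "arguments": {"commands": [100, 0, 0, 0, 0, 0, 0.12, 100, 0, 0, 0, 0, 0, 0.12, 100, 0, 0, 0, 0, 0, 0.12, 100, 0, 0, 0, 0, 0, 0.12, 100, 0, 0, 0, 0, 0, 0.12, 100, 0, 0, 0, 0, 0, 0.12, 100, 0, 0, 0, 0, 0, 0.12, 100, 0, 0, 0, 0, 0, 0.12]}}

```text
clock: 18.4
position: [0.5584, 0.1299, 0.2104]
tcp_rot: [0.621, -3.077, -0.001]
wrist_force: [-0.4, 0.9, 0.5]
gripper_width: 0.0867
```

{"name": "move_arm", "arguments": {"commands": [100, 0, 0, 0, 0, 0, 0.12, 100, 0, 0, 0, 0, 0, 0.12, 100, 0, 0, 0, 0, 0, 0.12, 100, 0, 0, 0, 0, 0, 0.12, 100, 0, 0, 0, 0, 0, 0, 100, 0, 0, 0, 0, 0, 0, 100, 0, 0, 0, 0, 0, 0, 100, 0, 0, 0, 0, 0, 0]}}

```text
clock: 19.07
position: [0.559, 0.13, 0.2113]
tcp_rot: [1.324, -2.848, -0.0]
wrist_force: [0.3, 0.1, -0.8]
gripper_width: 0.0868
```

Run:
```python
from h import *
t=viewer.camera("top"); s=viewer.camera("scene")
cv2.imwrite("pics/top4.png",t);cv2.imwrite("pics/scene4.png",s)
crop("t",t,210,140,170,120,4,"t4.png"); crop("s",s,160,100,160,130,5,"s4.png")
o=readout.observe();print(o['clock'],o['position'],o['tcp_rot'],o['q'])
```

```text
19.1667 [0.55916484 0.12996585 0.21151722] [ 1.32544226e+00 -2.84806080e+00 -1.53920350e-04] [ 3.37887927e-02  4.72147776e-01  1.57460126e+00  6.45399350e-06
  1.09508070e+00 -2.40815740e+00]
```

View pics/t4.png

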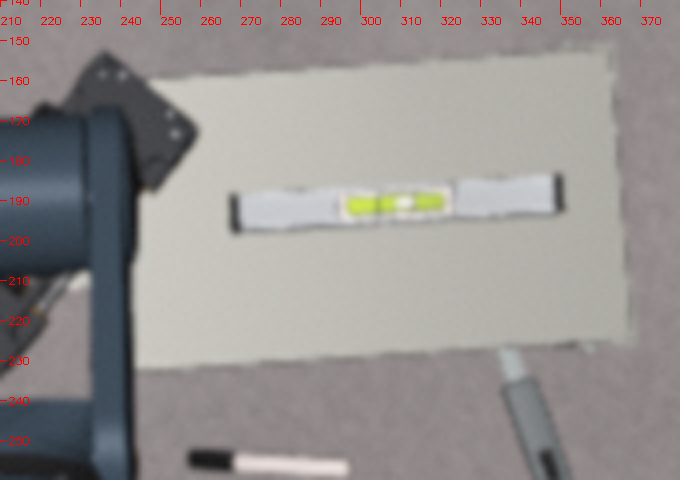

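View pics/s4.png

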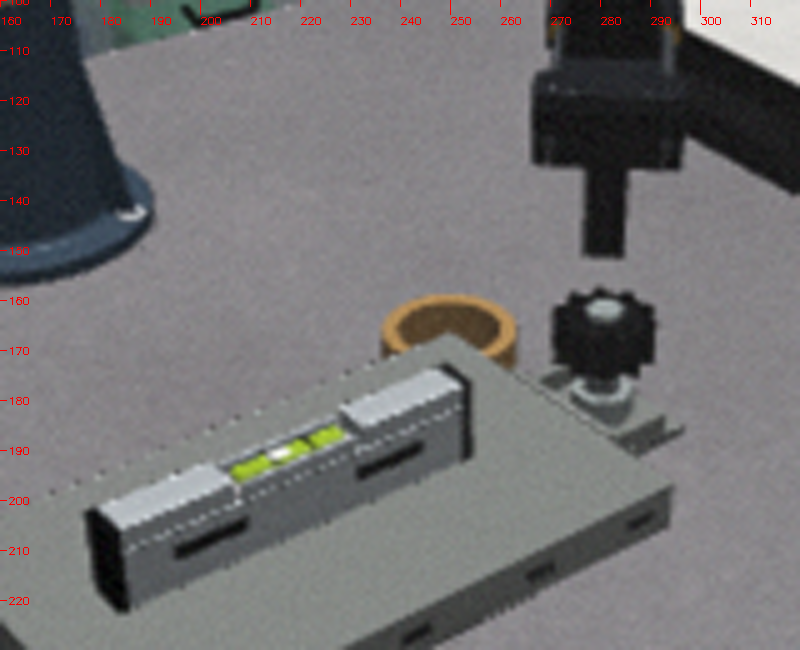

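```bash
cat >> h.py <<'E'
def vial(im,name,c,yaw,h=None,up=8,half=.035):
    """profile along the vial; c world point of vial middle, yaw of the axis (rad)"""
    d=np.array([np.cos(yaw),np.sin(yaw),0]); n=np.array([-d[1],d[0],0])
    s=np.arange(-half,half+1e-6,.0005); out=[]
    for w in np.linspace(-.003,.003,5):
        pts=np.array([proj(name,np.array(c)+a*d+w*n) for a in s],np.float32)
        out.append(cv2.remap(im,pts[:,0][None],pts[:,1][None],cv2.INTER_CUBIC)[0].astype(float))
    return s*1000,np.mean(out,0)
E
python3 - <<'E'
from h import *
# reference on bench
def show(f,name,c,yaw):
    im=cv2.imread(f); s,p=vial(im,name,c,yaw)
    print(f); 
    for i in range(0,len(s),4): print(round(s[i]),np.round(p[i]).astype(int),end="; ")
    print()
show("pics/top0.png","top",[.4435,.3324,.048],np.radians(-11.4))
show("pics/scene0.png","scene",[.4435,.3324,.048],np.radians(-11.4))
o=.4
a,b=[atz("top",u-o,v-o,.149) for u,v in [(267.75,193.25),(351,188)]]
m=(a+b)/2; yaw=np.arctan2(*(a-b)[[1,0]]);print(m,np.degrees(yaw),np.linalg.norm(a-b))
show("pics/top4.png","top",[m[0],m[1],.1465],yaw)
show("pics/scene4.png","scene",[m[0],m[1],.1465],yaw)
E
```

```text
pics/top0.png
-35 [180 195 199]; -33 [161 199 197]; -31 [120 200 188]; -29 [ 83 202 183]; -27 [ 70 205 183]; -25 [ 68 207 183]; -23 [ 72 207 184]; -21 [ 73 208 185]; -19 [ 72 207 185]; -17 [ 69 201 180]; -15 [ 67 191 170]; -13 [ 66 180 160]; -11 [ 75 179 161]; -9 [ 97 190 174]; -7 [127 199 187]; -5 [157 205 198]; -3 [177 209 206]; -1 [182 211 209]; 1 [182 211 209]; 3 [171 209 205]; 5 [151 206 198]; 7 [119 196 183]; 9 [ 88 182 166]; 11 [ 71 175 158]; 13 [ 66 183 163]; 15 [ 65 195 173]; 17 [ 68 204 181]; 19 [ 72 206 183]; 21 [ 71 206 183]; 23 [ 68 204 181]; 25 [ 66 202 178]; 27 [ 64 198 175]; 29 [ 82 193 174]; 31 [117 191 179]; 33 [159 195 193]; 35 [190 200 205]; 
pics/scene0.png
-35 [90 87 86]; -33 [83 90 87]; -31 [ 78 100  92]; -29 [ 74 114 102]; -27 [ 70 131 114]; -25 [ 66 148 128]; -23 [ 64 160 137]; -21 [ 61 163 139]; -19 [ 59 158 135]; -17 [ 55 144 122]; -15 [ 49 124 104]; -13 [ 46 107  90]; -11 [ 47 101  86]; -9 [ 55 113  99]; -7 [ 77 137 124]; -5 [105 164 151]; -3 [130 183 171]; -1 [147 189 180]; 1 [161 191 184]; 3 [167 191 184]; 5 [156 183 175]; 7 [129 157 149]; 9 [100 123 117
[... 944 characters left out ...]
 [149 213 207]; 35 [189 212 216]; 
pics/scene4.png
-35 [127 135 130]; -33 [ 69 131 115]; -31 [ 51 160 134]; -29 [ 50 188 155]; -27 [ 51 190 159]; -25 [ 54 179 150]; -23 [ 54 174 146]; -21 [ 53 179 151]; -19 [ 55 181 152]; -17 [ 55 177 148]; -15 [ 59 190 159]; -13 [ 83 183 158]; -11 [134 164 153]; -9 [185 188 187]; -7 [215 222 220]; -5 [219 231 227]; -3 [218 225 222]; -1 [200 218 214]; 1 [133 207 187]; 3 [ 78 189 161]; 5 [ 59 180 151]; 7 [ 53 189 158]; 9 [ 47 170 142]; 11 [ 39 113  95]; 13 [39 94 79]; 15 [ 50 141 120]; 17 [ 55 175 148]; 19 [ 59 175 148]; 21 [ 59 184 156]; 23 [ 59 194 165]; 25 [ 57 184 155]; 27 [ 54 171 144]; 29 [ 65 179 151]; 31 [ 93 165 145]; 33 [102 127 118]; 35 [88 93 89];
```

{"name": "move_arm", "arguments": {"commands": [100, 1, 0.7, -20, 0, 0, 0, 100, 0, 0, -25, 0, 0, 0, 100, 0, 0, -25, 0, 0, 0, 100, 0, 0, -18, 0, 0, 0, 100, 0, 0, -8, 0, 0, 0, 100, 0, 0, 0, 0, 0, 0, 100, 0, 0, 0, 0, 0, 0, 0, 0, 0, 0, 0, 0, 0], "squeeze": 15}}

```text
clock: 19.83
position: [0.5614, 0.1307, 0.1169]
tcp_rot: [-1.326, 2.846, -0.002]
wrist_force: [-0.3, -0.7, 0.3]
gripper_width: 0.0847
```

{"name": "move_arm", "arguments": {"commands": [0, 0, 0, 0, 0, 0, 0, 0, 0, 0, 0, 0, 0, 0, 0, 0, 0, 0, 0, 0, 0, 0, 0, 0, 0, 0, 0, 0, 0, 0, 0, 0, 0, 0, 0, 0, 0, 0, 0, 0, 0, 0, 0, 0, 0, 0, 0, 0, 0, 0, 0, 0, 0, 0, 0, 0]}}

```text
clock: 20.5
position: [0.5592, 0.1315, 0.1159]
tcp_rot: [1.326, -2.847, -0.003]
wrist_force: [-1.8, 4.9, 6.6]
gripper_width: 0.0535
```

{"name": "move_arm", "arguments": {"commands": [0, 0, 0, 0, 0, 0, -0.1, 0, 0, 0, 0, 0, 0, -0.1, 0, 0, 0, 0, 0, 0, -0.1, 0, 0, 0, 0, 0, 0, -0.1, 0, 0, 0, 0, 0, 0, -0.1, 0, 0, 0, 0, 0, 0, -0.1, 0, 0, 0, 0, 0, 0, -0.1, 0, 0, 0, 0, 0, 0, -0.1]}}

```text
clock: 21.17
position: [0.5592, 0.1315, 0.1159]
tcp_rot: [0.106, -3.138, -0.002]
wrist_force: [-3.5, 3.6, 6.1]
gripper_width: 0.0535
```

{"name": "move_arm", "arguments": {"commands": [0, 0, 0, 0, 0, 0, -0.1, 0, 0, 0, 0, 0, 0, -0.1, 0, 0, 0, 0, 0, 0, -0.1, 0, 0, 0, 0, 0, 0, -0.1, 0, 0, 0, 0, 0, 0, -0.1, 0, 0, 0, 0, 0, 0, -0.1, 0, 0, 0, 0, 0, 0, -0.1, 0, 0, 0, 0, 0, 0, -0.1]}}

```text
clock: 21.83
position: [0.5593, 0.1316, 0.1159]
tcp_rot: [-1.125, -2.932, -0.001]
wrist_force: [-4.6, 3.5, 5.1]
gripper_width: 0.054
```

{"name": "move_arm", "arguments": {"commands": [0, 0, 0, 0, 0, 0, -0.06, 0, 0, 0, 0, 0, 0, 0, 0, 0, 0, 0, 0, 0, 0, 0, 0, 0, 0, 0, 0, 0, 0, 0, 0, 0, 0, 0, 0, 0, 0, 0, 0, 0, 0, 0, 0, 0, 0, 0, 0, 0, 0, 0, 0, 0, 0, 0, 0, 0]}}

```text
clock: 22.5
position: [0.5593, 0.1315, 0.1159]
tcp_rot: [-1.206, -2.899, -0.001]
wrist_force: [-4.5, 3.3, 5.3]
gripper_width: 0.0539
```

{"name": "move_arm", "arguments": {"commands": [0, 0, 0, 0, 0, 0, 0, 0, 0, 0, 0, 0, 0, 0, 0, 0, 0, 0, 0, 0, 0, 0, 0, 0, 0, 0, 0, 0, 0, 0, 0, 0, 0, 0, 0, 0, 0, 0, 0, 0, 0, 0, 0, 0, 0, 0, 0, 0, 0, 0, 0, 0, 0, 0, 0, 0]}}

```text
clock: 23.17
position: [0.5593, 0.1315, 0.1159]
tcp_rot: [-1.206, -2.899, -0.001]
wrist_force: [-3.3, 4.0, 5.4]
gripper_width: 0.054
```

```bash
cat > meas.py <<'E'
from h import *
import sys
k=sys.argv[1]
for name in ("top","scene"):
    im=viewer.camera(name); cv2.imwrite(f"pics/{name}{k}.png",im)
    z=.148
    s,p=vial(im,name,[.57266,-.0863,z-.0005],np.radians(92.68))
    print(name)
    for i in range(0,len(s),4): print(round(s[i]),np.round(p[i]).astype(int),end="; ")
    print()
    if name=="top": crop("t",im,210,140,170,120,4,f"t{k}.png")
    else: crop("s",im,160,120,150,110,5,f"s{k}.png")
o=readout.observe();print(o['clock'],o['position'],o['tcp_rot'],o['wrist_force'],o['q'])
E
python3 meas.py 5
```

```text
top
-35 [195 203 208]; -33 [177 204 206]; -31 [142 202 195]; -29 [111 204 187]; -27 [101 206 187]; -25 [ 99 208 188]; -23 [ 98 209 189]; -21 [ 98 210 190]; -19 [ 97 212 191]; -17 [ 97 213 193]; -15 [ 95 206 186]; -13 [ 94 193 174]; -11 [ 96 182 166]; -9 [114 193 178]; -7 [147 209 199]; -5 [181 220 215]; -3 [199 224 222]; -1 [204 225 225]; 1 [205 226 226]; 3 [195 224 221]; 5 [174 220 214]; 7 [138 214 201]; 9 [103 200 183]; 11 [ 85 189 171]; 13 [ 83 192 173]; 15 [ 85 208 187]; 17 [ 89 221 200]; 19 [ 92 227 205]; 21 [ 91 226 205]; 23 [ 90 227 205]; 25 [ 89 228 207]; 27 [ 88 227 206]; 29 [ 95 223 202]; 31 [122 216 201]; 33 [167 214 210]; 35 [202 215 220]; 
scene
-35 [104 123 116]; -33 [ 67 137 119]; -31 [ 61 174 148]; -29 [ 59 193 163]; -27 [ 59 183 155]; -25 [ 55 177 149]; -23 [ 56 190 160]; -21 [ 56 186 157]; -19 [ 54 170 143]; -17 [ 58 170 145]; -15 [ 55 174 147]; -13 [ 38 128 105]; -11 [39 99 83]; -9 [ 75 153 134]; -7 [144 207 191]; -5 [197 216 210]; -3 [218 222 220]; -1 [226 230 228]; 1 [221 225 223]; 3 [201 214 210]; 5 [149 204 190]; 7 [ 86 190 164]; 9 [ 47 144 119]; 11 [ 39 108  90]; 13 [ 47 150 123]; 15 [ 56 179 151]; 17 [ 58 170 145]; 19 [ 62 165 142]; 21 [ 62 172 148]; 23 [ 62 174 149]; 25 [ 65 172 147]; 27 [ 67 178 149]; 29 [ 68 172 146]; 31 [ 81 141 126]; 33 [ 90 106 101]; 35 [85 83 81]; 
23.2667 [0.55928647 0.13154196 0.1158873 ] [-1.20564730e+00 -2.89903715e+00 -1.19187003e-03] [-3.98354566  3.57481499  5.29642665] [ 0.03578855  0.60387749  1.65486001  0.0018876   0.88421846 -0.74796654]
```

View pics/s5.png

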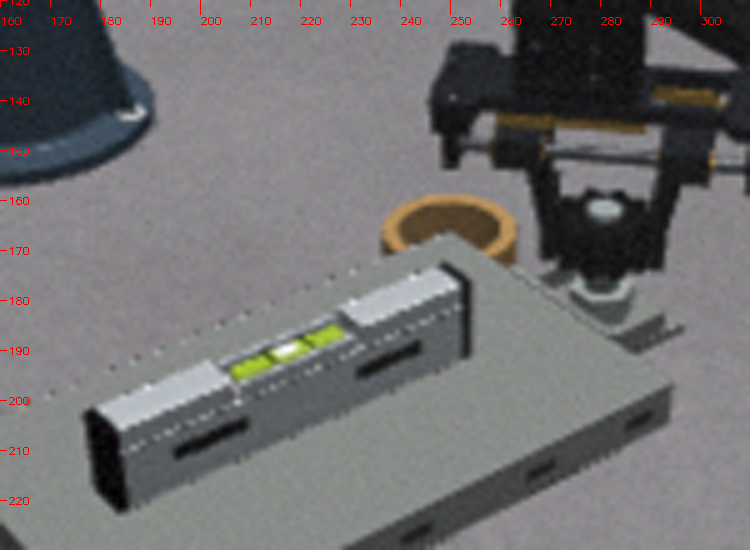

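View pics/t5.png

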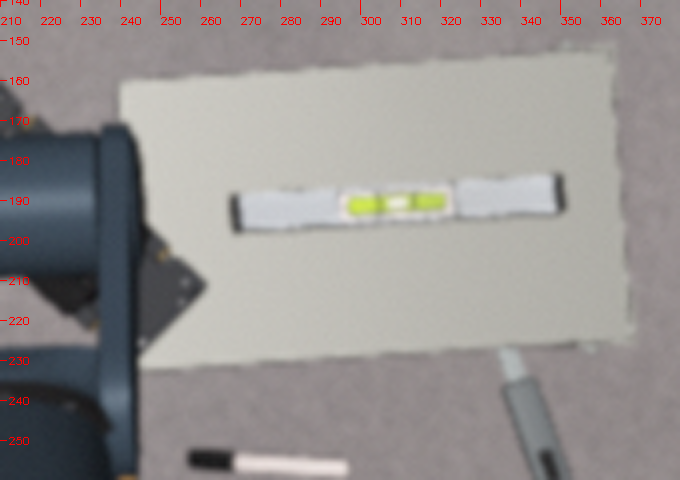

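{"name": "move_arm", "arguments": {"commands": [0, 0, 0, 0, 0, 0, -0.1, 0, 0, 0, 0, 0, 0, -0.1, 0, 0, 0, 0, 0, 0, 0, 0, 0, 0, 0, 0, 0, 0, 60, 0, 0, 0, 0, 0, 0, 100, 0, 0, 0, 0, 0, 0, 100, 0, 0, 0, 0, 0, 0, 100, 0, 0, 0, 0, 0, 0]}}

```text
clock: 23.93
position: [0.561, 0.1302, 0.1155]
tcp_rot: [1.488, 2.765, -0.0]
wrist_force: [-0.1, 0.1, 0.6]
gripper_width: 0.0665
```

{"name": "move_arm", "arguments": {"commands": [100, 0, 0, 0, 0, 0, 0, 100, 0, 0, 0, 0, 0, 0, 100, 0, 0, 0, 0, 0, 0, 100, 0, 0, 10, 0, 0, 0, 100, 0, 0, 25, 0, 0, 0, 100, 0, 0, 30, 0, 0, 0, 100, 0, 0, 25, 0, 0, 0, 100, 0, 0, 0, 0, 0, 0]}}

```text
clock: 24.6
position: [0.564, 0.1309, 0.2117]
tcp_rot: [1.484, 2.757, 0.009]
wrist_force: [0.7, 0.3, 0.5]
gripper_width: 0.0871
```

```bash
python3 meas.py 6
```

```text
top
-35 [193 202 206]; -33 [172 199 200]; -31 [134 197 188]; -29 [104 200 183]; -27 [ 98 204 185]; -25 [ 96 205 185]; -23 [ 96 206 186]; -21 [ 96 208 187]; -19 [ 95 209 188]; -17 [ 95 210 190]; -15 [ 93 204 185]; -13 [ 92 193 174]; -11 [ 94 185 168]; -9 [108 196 180]; -7 [139 208 197]; -5 [174 217 211]; -3 [195 222 220]; -1 [202 223 223]; 1 [203 224 224]; 3 [194 223 221]; 5 [176 219 214]; 7 [144 210 199]; 9 [108 193 178]; 11 [ 86 182 165]; 13 [ 81 187 168]; 15 [ 83 205 184]; 17 [ 87 218 196]; 19 [ 89 224 201]; 21 [ 90 225 203]; 23 [ 89 225 204]; 25 [ 87 226 204]; 27 [ 86 225 203]; 29 [ 94 222 201]; 31 [121 214 199]; 33 [166 213 210]; 35 [202 215 220]; 
scene
-35 [ 97 123 115]; -33 [ 66 138 119]; -31 [ 56 167 140]; -29 [ 53 185 155]; -27 [ 52 176 148]; -25 [ 53 174 146]; -23 [ 59 191 160]; -21 [ 59 187 157]; -19 [ 55 170 144]; -17 [ 57 169 144]; -15 [ 54 173 146]; -13 [ 40 128 106]; -11 [37 96 79]; -9 [ 66 145 125]; -7 [130 195 178]; -5 [191 209 202]; -3 [228 230 230]; -1 [237 239 239]; 1 [222 228 227]; 3 [209 217 214]; 5 [177 206 200]; 7 [110 184 167]; 9 [ 55 137 116]; 11 [ 36 104  88]; 13 [ 44 148 123]; 15 [ 55 178 147]; 17 [ 59 170 144]; 19 [ 61 164 140]; 21 [ 60 170 144]; 23 [ 59 171 144]; 25 [ 60 168 142]; 27 [ 63 175 149]; 29 [ 67 172 149]; 31 [ 80 143 127]; 33 [ 88 107  99]; 35 [82 82 79]; 
24.7 [0.56100821 0.13066247 0.20738512] [1.48777291e+00 2.76349845e+00 2.61065714e-03] [ 0.12899921 -0.4599531   0.10290699] [ 3.49712134e-02  4.78323654e-01  1.57681479e+00 -1.20657331e-04
  1.08297446e+00 -5.48034534e-01]
```

{"name": "move_arm", "arguments": {"commands": [0, 1.08, -19, 0, 0, 0, -0.0674, 0, 1.08, -19, 0, 0, 0, -0.0674, 0, 1.08, -19, 0, 0, 0, -0.0674, 0, 1.08, -19, 0, 0, 0, -0.0674, 0, 1.08, -19, 0, 0, 0, -0.0674, 0, 1.08, -19, 0, 0, 0, -0.0674, 0, 1.08, -19, 0, 0, 0, -0.0674, 0, 1.08, -19, 0, 0, 0, -0.0674]}}

```text
clock: 25.37
position: [0.5676, -0.022, 0.204]
tcp_rot: [-2.174, -2.264, 0.003]
wrist_force: [0.4, -0.3, 0.3]
gripper_width: 0.0415
```

{"name": "move_arm", "arguments": {"commands": [0, 0, 0, -15, 0, 0, 0, 0, 0, 0, -15, 0, 0, 0, 0, 0, 0, -12, 0, 0, 0, 0, 0, 0, -8, 0, 0, 0, 0, 0, 0, -2, 0, 0, 0, 0, 0, 0, 0, 0, 0, 0, 0, 0, 0, 0, 0, 0, 0, 0, 0, 0, 0, 0, 0, 0]}}

```text
clock: 26.03
position: [0.5694, -0.0213, 0.1542]
tcp_rot: [2.171, 2.269, 0.001]
wrist_force: [0.2, -0.7, 0.2]
gripper_width: 0.0008
```

Run:
```python
from h import *
s=viewer.camera("scene"); t=viewer.camera("top")
crop("s",s,160,100,150,120,5,"s7.png"); crop("t",t,210,130,170,120,4,"t7.png")
o=readout.observe();print(o['position'],o['tcp_rot'],o['wrist_force'],o['gripper_width'])
```

```text
[ 0.56938543 -0.02132903  0.15438615] [2.17113760e+00 2.26882610e+00 1.20973978e-03] [-0.24215168 -0.65011659  0.11172341] 0.0004913939660588446
```

View pics/s7.png

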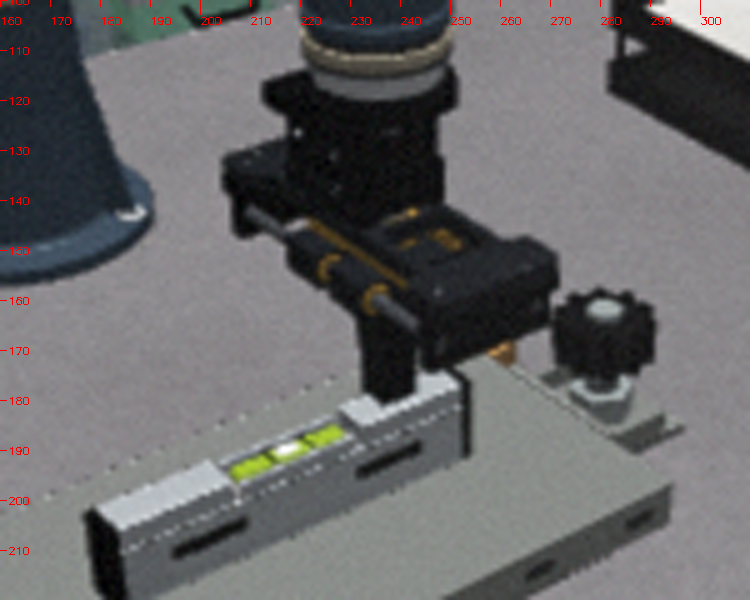

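View pics/t7.png

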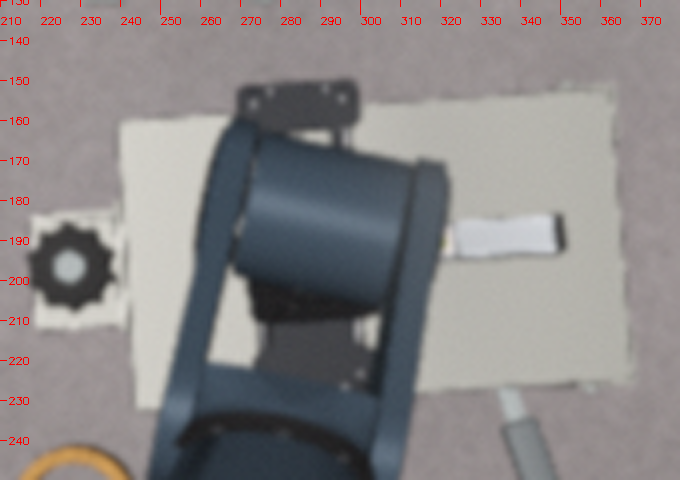

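Fingers are shut over the flat foot-side end of the level, with the vial visible in the scene view. I'll press down gently.

{"name": "move_arm", "arguments": {"commands": [0, 0, 0, -2, 0, 0, 0, 0, 0, 0, -1, 0, 0, 0, 0, 0, 0, -0.5, 0, 0, 0, 0, 0, 0, -0.5, 0, 0, 0, 0, 0, 0, -0.5, 0, 0, 0, 0, 0, 0, 0, 0, 0, 0, 0, 0, 0, 0, 0, 0, 0, 0, 0, 0, 0, 0, 0, 0]}}

```text
clock: 26.8
position: [0.569, -0.0213, 0.1504]
tcp_rot: [2.172, 2.269, 0.001]
wrist_force: [-2.7, 0.4, 7.0]
gripper_width: 0.0008
```

{"name": "move_arm", "arguments": {"commands": [0, 0, 0, -0.3, 0, 0, 0, 0, 0, 0, 0, 0, 0, 0, 0, 0, 0, 0, 0, 0, 0, 0, 0, 0, 0, 0, 0, 0, 0, 0, 0, 0, 0, 0, 0, 0, 0, 0, 0, 0, 0, 0, 0, 0, 0, 0, 0, 0, 0, 0, 0, 0, 0, 0, 0, 0]}}

```text
clock: 27.47
position: [0.569, -0.0213, 0.1504]
tcp_rot: [2.172, 2.269, 0.001]
wrist_force: [-2.2, 1.2, 9.7]
gripper_width: 0.0008
```

{"name": "move_arm", "arguments": {"commands": [0, 0, 0, 0, 0, 0, 0, 0, 0, 0, 0, 0, 0, 0, 0, 0, 0, 0, 0, 0, 0, 0, 0, 0, 0, 0, 0, 0, 0, 0, 0, 0, 0, 0, 0, 0, 0, 0, 0, 0, 0, 0, 0, 0, 0, 0, 0, 0, 0, 0, 0, 0, 0, 0, 0, 0]}}

```text
clock: 28.13
position: [0.569, -0.0213, 0.1504]
tcp_rot: [2.172, 2.269, 0.001]
wrist_force: [-2.4, 0.6, 9.7]
gripper_width: 0.0003
```

```bash
python3 meas.py 8 | sed -n '/scene/,$p'
python3 - <<'E'
from h import *
crop("s",cv2.imread("pics/scene8.png"),30,130,130,140,4,"s8b.png")
E
```

```text
scene
-35 [108 127 120]; -33 [ 67 140 122]; -31 [ 57 175 146]; -29 [ 59 198 167]; -27 [ 60 186 157]; -25 [ 59 182 153]; -23 [ 58 193 163]; -21 [ 57 188 157]; -19 [ 56 173 146]; -17 [ 61 175 150]; -15 [ 57 178 151]; -13 [ 38 129 107]; -11 [37 98 82]; -9 [ 70 147 130]; -7 [133 196 182]; -5 [194 211 206]; -3 [232 233 233]; -1 [238 241 240]; 1 [226 231 229]; 3 [214 221 219]; 5 [181 212 204]; 7 [111 195 175]; 9 [ 55 145 125]; 11 [ 38 109  92]; 13 [ 47 152 126]; 15 [ 56 182 153]; 17 [ 58 174 148]; 19 [ 61 168 144]; 21 [ 63 176 151]; 23 [ 59 176 150]; 25 [ 59 172 145]; 27 [ 65 177 151]; 29 [ 71 174 149]; 31 [ 84 146 129]; 33 [ 90 109 103]; 35 [84 84 82]; 
28.2333 [ 0.56897376 -0.02130636  0.15037694] [2.17170128e+00 2.26912874e+00 6.41372305e-04] [-3.01032274  0.50430604  8.62682574] [-2.33637836e-01  5.47007375e-01  1.64421713e+00  8.43090609e-07
  9.49561219e-01 -2.77509329e-01]
```

View pics/s8.png

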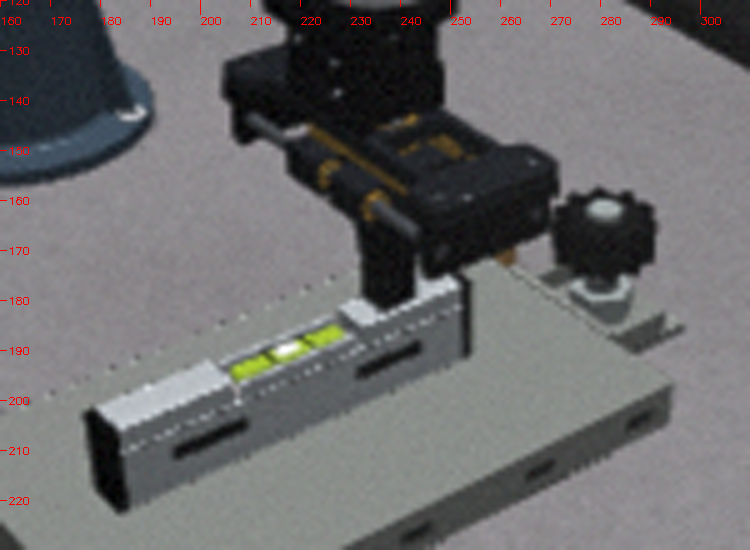

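View pics/s8b.png

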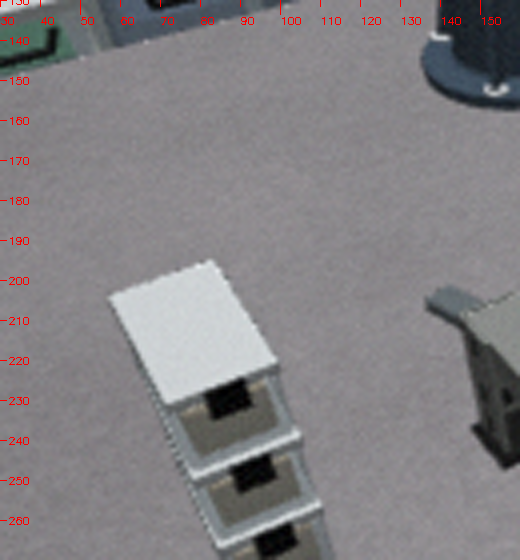

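```bash
python3 -c "
from rig import hand_in
print(hand_in())"
```

```text
the job is handed in; nothing more can be done
None
```

I completed all the steps and handed the job in at about 28 s, with the arm still pressing on the level; the hand-in gives no verdict.

- **Case:** it stands squarely on the column of two. While still held over the column it measured about 1.5 mm off, and I corrected by 1 mm before lowering it. I only checked the final placing by eye in the pictures, both after release and again at the end.
- **Level:** it lies lengthwise on the shelf, about 10 mm to the post side of the shelf's middle and parallel to it within about 0.2°.
- **Knob:** I turned it clockwise about 1.86 rad. The bubble moved from about 6 mm towards the post end to within 0.3 mm of centre in both views, measured after letting go of the knob.
- **Final press:** the shut fingers push on the flat end of the level nearest the foot with about 9 to 10 N, by the wrist reading. Under that push the bubble stayed about 0.2 mm off centre, but only the scene camera could see it because the arm hid the vial from above.

No check failed. The shelf's middle differed by about 4 mm between the estimate from its corners and the one from the knob, well inside the tolerance. I kept clear of the bystanders but did not re-measure their positions at the end.

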